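Demould three cast wheels and pack the curing tin

TASK

Lift the three fresh wheel castings out of the sloping mould and pack them into the round baking tin with the four already there, so that all seven go to the curing oven in one layer: one in the middle and six around it, each standing flat on the tin's floor with its pouring stub up. Leave the truck baseplate, the socket wrench and the yellow grip where they are.

Things in the scene. Friction and masses are not known exactly. Their poses are not given: they have to be found in the camera images.
- cast1_mid (a point): green cast wheel, 60 mm diameter x 34 mm thick, edges eased over the last 9 mm, with a pouring stub (22 mm diameter, 32 mm tall) on the middle of its upper face; 66 mm high, about 130 g. Point: on its axis, 33 mm above its underside (upper face 1 mm, stub top 33 mm above the point); z along the stub. Starts in the mould's -y cavity, leaning 30 degrees with it.
- cast2_mid (a point): green cast wheel, 60 mm diameter x 34 mm thick, edges eased over the last 9 mm, with a pouring stub (22 mm diameter, 32 mm tall) on the middle of its upper face; 66 mm high, about 130 g. Point: on its axis, 33 mm above its underside (upper face 1 mm, stub top 33 mm above the point); z along the stub. Starts in the mould's middle cavity, leaning 30 degrees with it.
- cast3_mid (a point): green cast wheel, 60 mm diameter x 34 mm thick, edges eased over the last 9 mm, with a pouring stub (22 mm diameter, 32 mm tall) on the middle of its upper face; 66 mm high, about 130 g. Point: on its axis, 33 mm above its underside (upper face 1 mm, stub top 33 mm above the point); z along the stub. Starts in the mould's +y cavity, leaning 30 degrees with it.
- packed1_mid (a point): green cast wheel, 60 mm diameter x 34 mm thick, edges eased over the last 9 mm, with a pouring stub (22 mm diameter, 32 mm tall) on the middle of its upper face; 66 mm high, about 130 g. Point: on its axis, 33 mm above its underside (upper face 1 mm, stub top 33 mm above the point); z along the stub. Starts flat in the tin, beside its wall.
- packed2_mid (a point): green cast wheel, 60 mm diameter x 34 mm thick, edges eased over the last 9 mm, with a pouring stub (22 mm diameter, 32 mm tall) on the middle of its upper face; 66 mm high, about 130 g. Point: on its axis, 33 mm above its underside (upper face 1 mm, stub top 33 mm above the point); z along the stub. Starts flat in the tin, beside its wall.
- packed3_mid (a point): green cast wheel, 60 mm diameter x 34 mm thick, edges eased over the last 9 mm, with a pouring stub (22 mm diameter, 32 mm tall) on the middle of its upper face; 66 mm high, about 130 g. Point: on its axis, 33 mm above its underside (upper face 1 mm, stub top 33 mm above the point); z along the stub. Starts flat in the tin, beside its wall.
- packed4_mid (a point): green cast wheel, 60 mm diameter x 34 mm thick, edges eased over the last 9 mm, with a pouring stub (22 mm diameter, 32 mm tall) on the middle of its upper face; 66 mm high, about 130 g. Point: on its axis, 33 mm above its underside (upper face 1 mm, stub top 33 mm above the point); z along the stub. Starts flat in the tin, beside its wall.
- tin: round shallow steel baking tin, fixed: inner diameter 192 mm, floor 3 mm thick, wall 3 mm, rim 35 mm above the counter. Origin: centre of its underside; z up. Seven wheels fit in one layer with 6 mm to spare on the radius. At the start four stand in neighbouring places along the wall; the middle and two places along the wall are empty.
- mould: lower half of an aluminium mould, fixed on an angle plate: face 88 x 232 mm sloping 30 degrees, three cavities (63 mm diameter, 17 mm deep, 76 mm apart in a row along y). Origin on the counter below the middle, z up, face high at +x: cavity axes lean 30 degrees towards -x. The wheels' undersides start 78 mm above the counter. Four 7 mm dowels stand on the face.
- baseplate: aluminium skateboard truck baseplate, 82 x 57 mm, with a kingpin bolt, 60 mm high; bystander. Origin: middle of its underside.
- wrench: steel socket wrench lying flat, 185 mm long, 54 mm high at the socket; bystander. Origin: middle of its underside.
- grip: yellow silicone grip sleeve with a flange, lying, 115 mm long, 36 mm diameter; bystander. Origin: middle of its underside.
Mind the look-alikes: they are no part of the job. What is shaped like the part that bears cast2_mid but orange is not meant. Leave any brown look-alike of the part that bears packed4_mid alone.

How it is judged:
By the outcome, as a careful person would: the job done as asked, in the order asked, and still so for the second after the job is handed in, with the robot touching nothing.
It also fails if it takes over 72 s, if anything falls off the work surface, if the arm or the gripper's body presses on something with over 40 N, if the wrist force passes 120 N, or if a joint passes its speed limit or range.

ROBOT

A 6-joint arm with a two-finger parallel gripper is mounted at the origin on the work surface. World frame = base frame: x ahead of the robot, y to its left, z up, the work surface at z = 0. Lengths are in mm, angles in rad, forces in N, time in s.
With the tool pointing down it reaches from about 275 to 1000 mm from the base axis. Payload 8.4 kg.
Tool frame: the origin (TCP) lies at the very end of the fingers, on their centre line; the grasp point (between the pads) lies 19 mm behind it; z points along the fingers, y is the direction in which the jaws open and shut (so a half turn about z gives the same grasp; the last joint's range is limited). The gripper opens to 85 mm and grips with 20 to 120 N. Pads are 22 mm wide; open, the fingers measure 114 mm over their backs; the gripper's body (76 mm by 85 mm) begins 54 mm behind the grasp point. The pads swing forward as they close: fully open they stand 13 mm farther back than shut.
Start: joints at [-1.184, 0.353, 1.633, -0, 1.155, -0.002], TCP at [236.923, -578.356, 231.281] pointing down, gripper open.
Joint ranges: [-2.63, 2.63], [-0.92, 2.1], [0.06, 2.66], [-1.3, 4.44], [0, 2.69], [-3.02, 3.02]. Speed limits (rad/s): [2.22, 2.22, 2.79, 3.14, 3.14, 3.14].

INTERFACE

Orientations are given as [roll, pitch, yaw] about the fixed x, y, z axes, in that order (R = Rz(yaw) Ry(pitch) Rx(roll)).
In Python, from rig import readout, grab_frame, calibration, r gives the robot as it stands. The module is installed in compiled form; this text tells all that it offers.
- The arm moves only by the tool play_rows, never from a script. Its argument "rows" is a list of rows, each a list of 3 entries, a list of its own where there are three numbers: the closure in counts, from 0 (fully open) to 255 (shut), then the shift along the tool's x, y, z in cm, then the turn, a rotation vector about the tool's x, y, z in rad. In form: [[gripper, [dx, dy, dz], [rx, ry, rz]], ...]. A call has 1 to 12 rows; each row is the pose to reach, as a shift and turn from the pose commanded when the call began, along the tool's axes at that moment; what a row does not reach only later rows make up. A row lasts 1/12 s, in which the tool goes at most 41.7 mm and 7.16 degrees, less where a joint would pass 70% of its speed; a pose out of reach is approached as far as the arm can. A call with a gripper value outside its range is refused whole. The fingers move at their own pace and stop on an object; "squeeze" is the grip in N (left out, the last holds). Time passes only in rows, so rows that repeat a pose let the fingers close. It gives the time, the measured TCP pose, the force and the opening at its end, in the units of the state.
- readout.sense(): the state, without advancing time (a new reading comes with each control period).
- grab_frame(name): name is "side" or "top" or "wrist"; returns (picture, depth): 420x560x3 uint8, red, green, blue; 420x560 float32, mm along the optical axis (not along the pixel's ray), 0 where there is no reading.
- calibration(name): a dict with "vfov" (degrees; the focal length in pixels is half the picture's height over the tangent of half this angle, whatever the lens; pixels are square), "cx", "cy" (the principal point, pixels), "cam_to_world" (4x4, takes a point from camera to world coordinates). Camera axes: x right, y down, z forward; pixel columns grow to the right and rows downward; lengths in mm; the calibration is good to about 2 mm. A picture is of the moment at which its call begins: read the wrist's pose just before it. calibration takes no time and is no camera call; for the wrist camera it gives the pose at the moment of the call.
- r.sign_off(): hands the job in, once; it reports no verdict.
The state is a dict: "clock": time; "qpos": joint angles; "qvel": joint speeds; "joint_efforts": joint torques, N m; "eef_pos": TCP position; "tcp_rot": TCP orientation; "contact_force": force on the tool from outside, world axes, zero at the start; "wrist_torque": the same for the moment, N m; "opening": opening from 0.0 (shut) to 1.0 (fully open).
Only numpy, scipy, OpenCV 4.12 (cv2) and the standard library are available. Lean on these libraries where they do the work, as an engineer would, in place of code of your own. Each camera call takes 0.05 s, during which the arm holds its last target.

## Working session

There is one attempt and no reset: what is moved stays moved. The work goes in short steps, Python scripts to look and compute and a tool call to move; the robot and the scene stay as the last step left them, time stands still between calls to the robot, and variables do not carry over. Pictures are saved under pics/ and viewed, and the job is handed in when it is done.

Besides the shell and the picture viewer there is one more tool, called as name(argument=value, ...) on one line, values as JSON. play_rows: Moves the arm, as the interface text tells. Its arguments: {"type":"object","properties":{"rows":{"type":"array"},"squeeze":{"type":"number"}},"required":["rows"]}

```bash
mkdir -p pics; cat > h.py <<'E'
import numpy as np,cv2
from rig import readout, grab_frame, calibration, r
def save(name,img): cv2.imwrite('pics/'+name,img[:,:,::-1])
def cloud(name,d,c=None):
    c=c or calibration(name)
    f=210/np.tan(np.radians(c['vfov'])/2)
    v,u=np.mgrid[0:420,0:560]
    P=np.stack([(u-c['cx'])/f*d,(v-c['cy'])/f*d,d],-1)
    T=np.array(c['cam_to_world'])
    return P@T[:3,:3].T+T[:3,3]
E
python3 - <<'E'
from h import *
s=readout.sense();print(s)
for n in ['side','top','wrist']:
    p,d=grab_frame(n);c=calibration(n);print(n,c['vfov'],c['cx'],c['cy'],np.round(c['cam_to_world'],3).tolist())
    save(n+'0.png',p);np.savez(n+'0.npz',p=p,d=d,W=cloud(n,d,c))
E
```

```text
{'clock': 0.0, 'qpos': array([-1.18437974e+00,  3.53641227e-01,  1.63412797e+00,  1.14918324e-05,
        1.15520705e+00, -2.42126933e-03]), 'qvel': array([-0.00200173, -0.00103808,  0.00145139,  0.00010285,  0.001606  ,
        0.00132639]), 'joint_efforts': array([ 2.10607104e-03, -6.05226374e+01, -3.42069268e+01,  1.55450116e-04,
        9.05500841e-03,  1.50751953e-05]), 'eef_pos': array([ 236.75801516, -577.90809723,  230.56864488]), 'tcp_rot': array([-3.14020909e+00, -1.38572066e-05,  3.88833196e-01]), 'contact_force': array([ 0.60361851, -0.63146665, -0.52646624]), 'wrist_torque': array([ 0.06598001, -0.00453282,  0.01789468]), 'opening': 1.002268133735084}
side 47.518892941532044 279.353040391746 214.8444103407119 [[-0.991, -0.093, 0.098, 434.324], [-0.135, 0.725, -0.676, 770.916], [-0.008, -0.683, -0.731, 889.151], [0.0, 0.0, 0.0, 1.0]]
top 55.5453085155025 280.1341730856782 213.08949065434584 [[0.073, -0.977, 0.2, 357.05], [-0.997, -0.071, 0.016, 10.881], [-0.002, -0.201, -0.98, 1009.677], [0.0, 0.0, 0.0, 1.0]]
wrist 68.1461722838563 275.2165870640863 209.3379072044812 [[0.379, -0.891, -0.25, 298.383], [-0.925, -0.365, -0.101, -554.095], [-0.002, 0.27, -0.963, 373.419], [0.0, 0.0, 0.0, 1.0]]
```

View pics/top0.png

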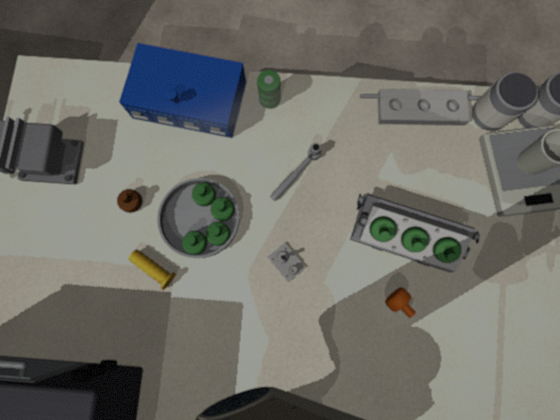

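View pics/side0.png

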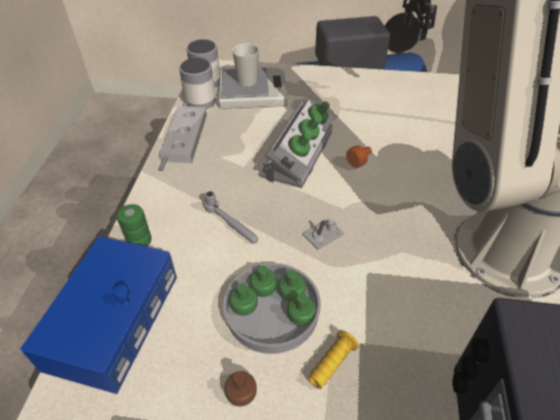

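View pics/wrist0.png

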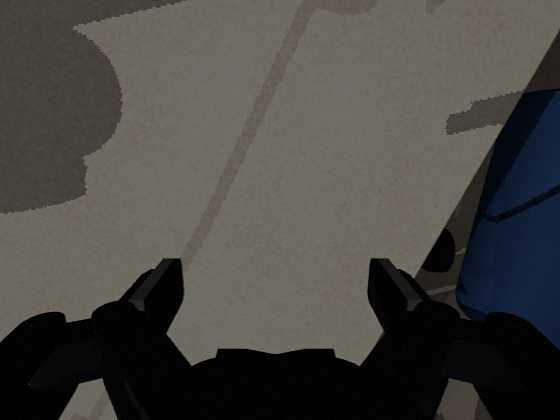

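```bash
python3 - <<'E'
from h import *
for n,rois in [('top',[(340,180,490,290),(140,160,260,280)]),('side',[(250,90,350,200),(200,240,340,370)])]:
    z=np.load(n+'0.npz');p=z['p'];W=z['W']
    for (a,b,c,d) in rois:
        crop=cv2.resize(p[b:d,a:c],None,fx=4 if n=='top' else 4,fy=4,interpolation=cv2.INTER_CUBIC)
        save(f'{n}_{a}.png',np.clip(crop.astype(float)*1.6,0,255).astype(np.uint8))
    hsv=cv2.cvtColor(p,cv2.COLOR_RGB2HSV)
    m=((hsv[...,0]>40)&(hsv[...,0]<85)&(hsv[...,1]>90)&(z['d']>0)).astype(np.uint8)
    k,l,st,ce=cv2.connectedComponentsWithStats(m)
    for i in range(1,k):
        if st[i,4]<60: continue
        Q=W[l==i]; print(n,np.round(ce[i]),st[i,4],np.round(Q.mean(0)),np.round(Q.max(0)),np.round(Q.min(0)))
E
```

```text
top [267.  79.] 229 [882.  83.  98.] [1412.  175.  106.] [ 854.   53. -748.]
top [213. 201.] 801 [572. 197.  42.] [620. 251.  74.] [529. 145.  15.]
top [383. 229.] 468 [ 520. -209.  116.] [ 549. -185.  142.] [ 492. -238.   92.]
top [206. 238.] 836 [479. 205.  42.] [523. 271.  74.] [441. 150.   1.]
top [415. 239.] 482 [ 502. -281.  115.] [ 529. -258.  142.] [ 475. -311.   93.]
top [447. 250.] 503 [ 483. -354.  114.] [ 511. -331.  141.] [ 456. -384.   91.]
side [307. 132.] 582 [ 506. -253.  114.] [ 543. -182.  144.] [ 471. -373.   88.]
side [134. 226.] 796 [869.  95.  76.] [906. 111. 109.] [848.  57.  13.]
side [254. 291.] 993 [571. 212.  41.] [617. 256.  74.] [530. 155.  13.]
side [298. 299.] 942 [477. 221.  43.] [520. 264.  75.] [441. 159.  13.]
```

View pics/top_340.png

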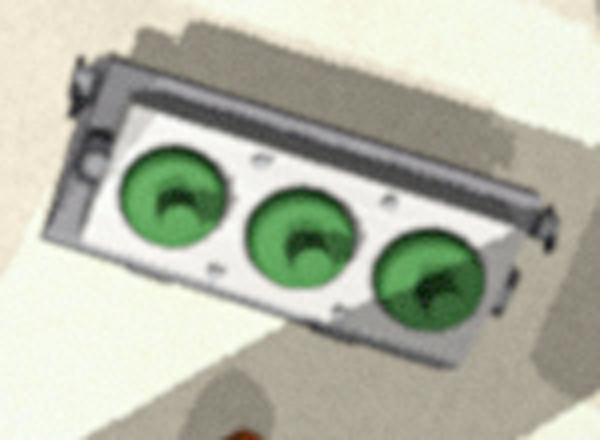

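View pics/top_140.png

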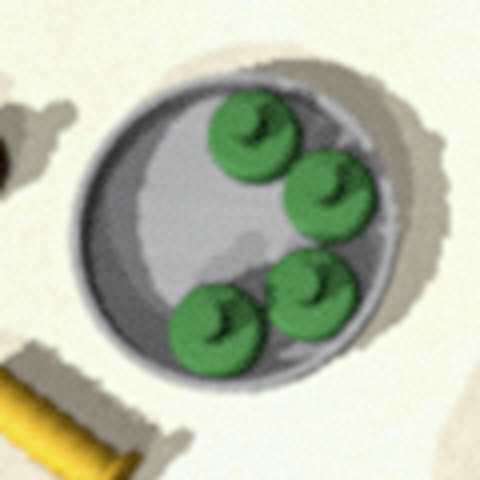

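View pics/side_250.png

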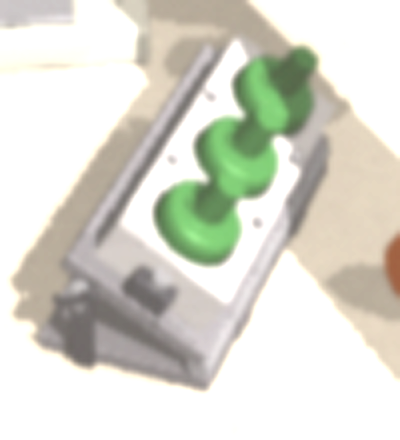

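View pics/side_200.png

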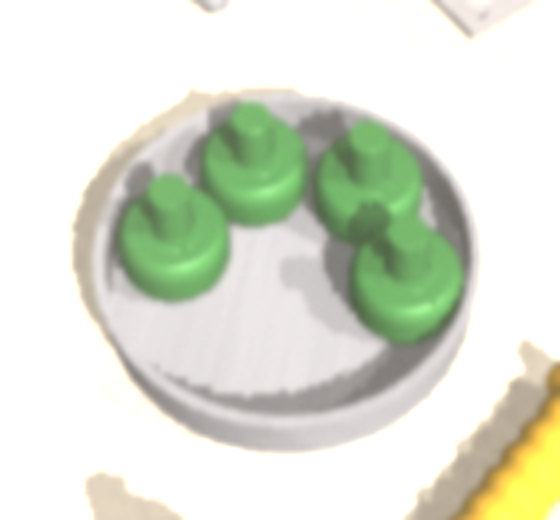

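```bash
cat > fit.py <<'E'
from h import *
from scipy.optimize import least_squares
def sdf(P,base,ax):
    # wheel: base pt of underside, axis unit
    D=P-base; h=D@ax; r=np.linalg.norm(D-h[:,None]*ax,axis=1)
    def box(r,h,R,h0,h1,e):
        dr=r-(R-e); dh=np.abs(h-(h0+h1)/2)-((h1-h0)/2-e)
        return np.hypot(np.maximum(dr,0),np.maximum(dh,0))+np.minimum(np.maximum(dr,dh),0)-e
    return np.minimum(box(r,h,30,0,34,9),box(r,h,11,20,66,0.5))
def green(p,d):
    hsv=cv2.cvtColor(p,cv2.COLOR_RGB2HSV)
    m=((hsv[...,0]>40)&(hsv[...,0]<85)&(hsv[...,1]>90)&(d>0)).astype(np.uint8)
    return m.astype(bool)
def fit_up(W,m,guess,z0=3,fz=False,rad=34):
    out=[]
    for g in guess:
        g=np.array(g,float)
        for it in range(3):
            s=m&(np.hypot(W[...,0]-g[0],W[...,1]-g[1])<rad)&(W[...,2]>5)
            Q=W[s]
            f=lambda q: sdf(Q,np.array([q[0],q[1],q[2]]),np.array([0,0,1.]))
            q=least_squares(f,[g[0],g[1],z0],loss='soft_l1',f_scale=2); g=q.x[:2]
        out.append([*q.x,np.sqrt(np.mean(f(q.x)**2)),len(Q)])
    return np.array(out)
def tinfit(W,m,c=(525,225)):
    # rim points: z~35, radius 96..99
    z=W[...,2]; c=np.array(c,float); 
    s0=(~m)&(z>28)&(z<42)
    for it in range(5):
        rr=np.hypot(W[...,0]-c[0],W[...,1]-c[1]); s=s0&(rr>80 if it<2 else rr>91)&(rr<(115 if it<2 else 104))
        Q=W[s]
        q=least_squares(lambda q:np.hypot(Q[:,0]-q[0],Q[:,1]-q[1])-97.5,c,loss='soft_l1'); c=q.x
    return c,len(Q),Q[:,2].mean(),np.abs(q.fun).mean()
E
python3 - <<'E'
from fit import *
def axis(yaw): 
    return np.array([-.5*np.cos(yaw),-.5*np.sin(yaw),np.cos(np.pi/6)])
for n in ['top','side']:
    z=np.load(n+'0.npz');p,d,W=z['p'],z['d'],z['W'];m=green(p,d)
    c,k,zz,e=tinfit(W,m);print(n,'tin',c,k,zz,e)
    F=fit_up(W,m,[(590,215),(560,175),(500,180),(470,235)] if n=='x' else [(595,215),(560,172),(500,178),(475,235)])
    print(np.round(F,1)); D=F[:,:2]-c; print(np.round(np.hypot(*D.T),1),np.round(np.degrees(np.arctan2(D[:,1],D[:,0])),1))
    s=m&(W[...,0]<560)&(W[...,0]>440)&(W[...,1]<-160)&(W[...,1]>-400)&(W[...,2]>70)
    Q=W[s]
    def bases(q):
        yw=q[0];y=np.array([-np.sin(yw),np.cos(yw),0])
        return [np.array(q[1:4])+y*(i*76+q[4+i+1]) for i in (-1,0,1)]
    def f(q):
        return np.concatenate([np.min([sdf(Q,b,axis(q[0])) for b in bases(q)],0), 0.3*np.array(q[4:])])
    best=min((least_squares(f,[y0,515,-280,78,0,0,0],loss='soft_l1',f_scale=2) for y0 in (-.25,0,.25)),key=lambda q:q.cost)
    print('yaw',best.x,np.sqrt(np.mean(best.fun**2)),len(Q))
    for b in bases(best.x): print('mid',np.round(b+33*axis(best.x[0]),1),'base',np.round(b,1))
E
```

```text
top tin [530.53732555 230.17487531] 700 34.08137698452056 1.9258028644283618
[[593.  225.9   3.    1.5 400. ]
 [558.5 174.2   3.    1.6 411. ]
 [494.6 178.7   3.    1.6 416. ]
 [468.5 234.3   2.9   1.5 426. ]]
[62.6 62.5 62.7 62.1] [  -3.9  -63.5 -124.9  176.2]
yaw [-2.48279949e-01  5.13555450e+02 -2.90986606e+02  7.81168638e+01
 -1.49487586e-03 -1.21372156e-01  1.22895967e-01] 1.3327597843053165 1453
mid [ 478.9 -360.6  106.7] base [ 494.9 -364.7   78.1]
mid [ 497.5 -287.   106.7] base [ 513.5 -291.1   78.1]
mid [ 516.3 -213.1  106.7] base [ 532.3 -217.2   78.1]
side tin [530.62483857 231.08285865] 986 35.625575595330936 1.8647395057132072
[[592.5 224.2   4.9   1.5 534. ]
 [558.7 173.    5.1   1.4 479. ]
 [495.2 177.6   5.    1.5 396. ]
 [468.5 233.4   5.    1.4 548. ]]
[62.2 64.5 64.1 62.1] [  -6.4  -64.2 -123.5  177.8]
yaw [-2.50547798e-01  5.13944099e+02 -2.91881592e+02  8.05406678e+01
 -1.83923785e-01  3.52455796e-01 -1.63128070e-01] 1.809015524482328 583
mid [ 479.1 -361.6  109.1] base [ 495.1 -365.7   80.5]
mid [ 498.  -287.4  109.1] base [ 514.  -291.5   80.5]
mid [ 516.8 -214.3  109.1] base [ 532.7 -218.4   80.5]
```

Candidates in the top view are the green wheels in the mould at (383,229), (415,239) and (447,250), the green wheels in the tin at (203,194), (222,209), (217,233) and (193,242), an orange look-alike at (400,302), a brown one at (129,200) and a green can at (267,79). The three castings meant are the green ones sitting in the mould, and the enlarged crop confirms it.

In the tin, the middle and the left (+y) side are free.

```bash
cat > mv.py <<'E'
from h import *
from scipy.spatial.transform import Rotation as Ro
PSI=-0.249
def Rdown(yaw): return Ro.from_euler('xyz',[np.pi,0,yaw])
def Rmould(): return Rdown(PSI)*Ro.from_rotvec([0,np.pi/6,0])
AX=np.array([-.5*np.cos(PSI),-.5*np.sin(PSI),np.cos(np.pi/6)])
MID={1:np.array([479,-361.1,106.7]),2:np.array([497.8,-287.2,106.7]),3:np.array([516.5,-213.7,106.7])}
TIN=np.array([530.6,230.6])
def rel(p,R,s=None,start=None):
    s=s or readout.sense()
    p0,R0=(s['eef_pos'],Ro.from_euler('xyz',s['tcp_rot'])) if start is None else start
    d=R0.inv().apply(np.array(p)-p0)/10; w=(R0.inv()*R).as_rotvec()
    return np.round(d,2).tolist(),np.round(w,3).tolist()
E
python3 - <<'E'
from mv import *
m=MID[1]
print(rel(m+AX*110,Rmould()))
print(np.round(m+AX*110), readout.sense()['clock'])
E
```

```text
([26.22, -14.16, 2.89], [-0.168, 0.506, 0.623])
[ 426. -348.  202.] 0.15
```

play_rows(rows=[[120,[26.22,-14.16,2.89],[-0.168,0.506,0.623]],[120,[26.22,-14.16,2.89],[-0.168,0.506,0.623]],[120,[26.22,-14.16,2.89],[-0.168,0.506,0.623]],[120,[26.22,-14.16,2.89],[-0.168,0.506,0.623]],[120,[26.22,-14.16,2.89],[-0.168,0.506,0.623]],[120,[26.22,-14.16,2.89],[-0.168,0.506,0.623]],[120,[26.22,-14.16,2.89],[-0.168,0.506,0.623]],[120,[26.22,-14.16,2.89],[-0.168,0.506,0.623]],[120,[26.22,-14.16,2.89],[-0.168,0.506,0.623]],[120,[26.22,-14.16,2.89],[-0.168,0.506,0.623]],[120,[26.22,-14.16,2.89],[-0.168,0.506,0.623]],[120,[26.22,-14.16,2.89],[-0.168,0.506,0.623]]], squeeze=40)

```text
clock: 1.15
eef_pos: [425.9, -349.5, 202.9]
tcp_rot: [3.14, -0.525, -0.249]
contact_force: [0.2, -0.3, -0.1]
opening: 0.524
```

```bash
python3 - <<'E'
from mv import *
s=readout.sense();print(s['clock'],s['eef_pos'],s['opening'],s['qpos'])
p,d=grab_frame('wrist');save('w1.png',p);np.savez('w1.npz',p=p,d=d,W=cloud('wrist',d))
print(rel(MID[1]+AX*4,Rmould(),s))
print(rel(MID[1]+AX*110,Rmould(),s))
E
```

```text
1.15 [ 425.85048045 -349.52202311  202.86396527] 0.5244459687902445 [-0.87181518  0.10166723  2.1590453   0.61929394  0.52435409  0.46226564]
([-0.11, -0.21, 10.65], [0.002, -0.001, -0.0])
([-0.1, -0.19, 0.05], [0.002, -0.001, -0.0])
```

View pics/w1.png

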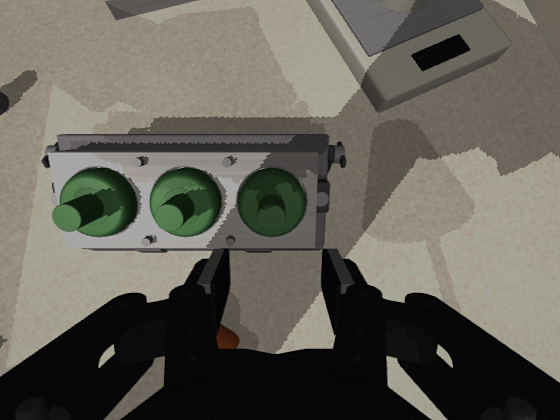

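The wrist view shows cast1 at (272,203), centred between the fingers. Next I cross-check it with the wrist depth.

```bash
python3 - <<'E'
from mv import *
from fit import sdf,green,least_squares
z=np.load('w1.npz');W=z['W'];m=green(z['p'],z['d'])
# shadowed green: relax
for i in (1,2,3):
    b=MID[i]-33*AX
    s=m&(np.linalg.norm(W-(MID[i]+0*AX),axis=-1)<48); Q=W[s]
    q=least_squares(lambda q:sdf(Q,b+q,AX),[0,0,0],loss='soft_l1',f_scale=2);print(i,len(Q),np.round(q.x,1),np.sqrt(np.mean(q.fun**2)))
E
```

```text
1 3689 [-0.6 -0.3  0.2] 2.900731716107985
2 2864 [-0.4 -0.3  0.5] 4.519098512934263
3 3162 [-0.7 -0.9  0.3] 0.5631622532902999
```

play_rows(rows=[[120,[-0.15,-0.2,2.5],[0.002,-0.001,0]],[120,[-0.15,-0.2,5.5],[0.002,-0.001,0]],[120,[-0.15,-0.2,8.0],[0.002,-0.001,0]],[120,[-0.15,-0.2,9.5],[0.002,-0.001,0]],[120,[-0.15,-0.2,10.5],[0.002,-0.001,0]],[120,[-0.15,-0.2,10.65],[0.002,-0.001,0]],[120,[-0.15,-0.2,10.65],[0.002,-0.001,0]],[255,[-0.15,-0.2,10.65],[0.002,-0.001,0]],[255,[-0.15,-0.2,10.65],[0.002,-0.001,0]],[255,[-0.15,-0.2,10.65],[0.002,-0.001,0]],[255,[-0.15,-0.2,10.65],[0.002,-0.001,0]],[255,[-0.15,-0.2,10.65],[0.002,-0.001,0]]], squeeze=40)

```text
clock: 2.2
eef_pos: [476.7, -359.3, 110.3]
tcp_rot: [3.141, -0.524, -0.249]
contact_force: [-6.7, 0.1, 5.9]
opening: 0.244
```

```bash
python3 - <<'E'
from mv import *
s=readout.sense();print(s['clock'],s['eef_pos'],s['opening'],s['contact_force'],s['wrist_torque'])
print(rel(MID[1]+AX*4,Rmould(),s))
R=Rmould();p=s['eef_pos'];R0=Ro.from_euler('xyz',s['tcp_rot'])
print('lift',rel(p+AX*60,R0,s),'up',rel(p+AX*60+[0,0,60],Rdown(PSI),s))
E
```

```text
2.2 [ 476.665888   -359.34393336  110.31070644] 0.24351126341202373 [-6.69737503  0.14993416  5.946659  ] [-0.04421795  0.61648023 -0.10152131]
([0.05, 0.11, 0.05], [-0.0, -0.001, 0.0])
lift ([0.01, -0.0, -6.0], [0.0, 0.0, 0.0]) up ([3.01, 0.0, -11.19], [0.0, -0.524, 0.0])
```

play_rows(rows=[[255,[0,0,-1.0],[0,0,0]],[255,[0,0,-2.5],[0,0,0]],[255,[0,0,-4.5],[0,0,0]],[255,[0,0,-6.5],[0,0,0]],[255,[1.0,0,-8.5],[0,-0.1,0]],[255,[2.0,0,-10.0],[0,-0.2,0]],[255,[3.0,0,-11.2],[0,-0.32,0]],[255,[3.0,0,-11.2],[0,-0.43,0]],[255,[3.0,0,-11.2],[0,-0.524,0]],[255,[3.0,0,-11.2],[0,-0.524,0]],[255,[3.0,0,-11.2],[0,-0.524,0]]])

```text
clock: 3.12
eef_pos: [449.5, -351.9, 221.7]
tcp_rot: [-3.141, 0.001, -0.247]
contact_force: [-0.5, 0.3, -1.1]
opening: 0.246
```

```bash
cat >> mv.py <<'E'
def place(k):
    a={'A':119,'B':57}
    if k=='C': return TIN.copy()
    t=np.radians(a[k]); return TIN+64*np.array([np.cos(t),np.sin(t)])
E
python3 - <<'E'
from mv import *
s=readout.sense();print(s['clock'],s['eef_pos'],s['tcp_rot'],s['opening'],s['contact_force'],s['qpos'])
p,d=grab_frame('top');save('t1.png',p)
for k in 'ABC': print(k,place(k),rel([*place(k),160],Rdown(PSI),s))
E
```

```text
3.1167 [ 449.47973665 -351.89648892  221.70840354] [-3.14134953e+00  1.38495915e-03 -2.46730594e-01] 0.24612729455814805 [-0.47903891  0.26028025 -1.12674578] [-6.66647144e-01  2.79698351e-01  1.76012397e+00 -3.83835065e-04
  1.10313412e+00  1.15105321e+00]
A [499.5721843  286.57566126] ([-10.73, -63.14, 6.2], [-0.0, 0.001, 0.002])
B [565.45689824 284.27491635] ([-4.28, -64.52, 6.19], [-0.0, 0.001, 0.002])
C [530.6 230.6] ([-6.35, -58.47, 6.19], [-0.0, 0.001, 0.002])
```

View pics/t1.png

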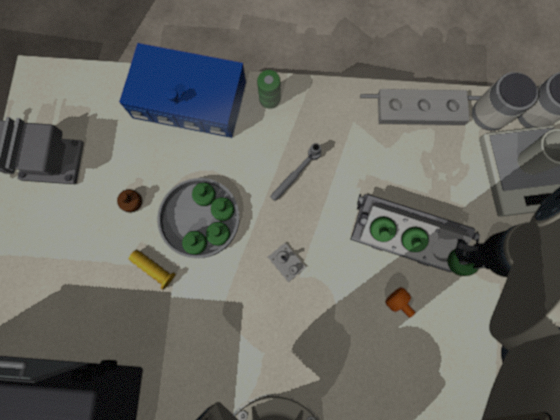

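play_rows(rows=[[255,[-0.5,-3,0],[0,0,0]],[255,[-1.1,-7,0],[0,0,0]],[255,[-1.8,-11,0],[0,0,0]],[255,[-2.5,-15,0],[0,0,0]],[255,[-3.2,-19,0],[0,0,0]],[255,[-3.9,-23,0],[0,0,0]],[255,[-4.6,-27,0],[0,0,0]],[255,[-5.3,-31,0],[0,0,0]],[255,[-6.0,-35,0.5],[0,0,0]],[255,[-6.7,-39,1.5],[0,0,0]],[255,[-7.4,-43,2.5],[0,0,0]],[255,[-8.1,-47,3.5],[0,0,0]]])

```text
clock: 4.17
eef_pos: [483.3, 124.8, 186.7]
tcp_rot: [-3.139, -0.0, -0.249]
contact_force: [1.4, 0.6, -0.7]
opening: 0.242
```

```bash
python3 - <<'E'
from mv import *
s=readout.sense();print(s['clock'],s['eef_pos'],s['tcp_rot'],s['opening'],s['contact_force'])
print(rel([*place('A'),130],Rdown(PSI),s))
E
```

```text
4.1667 [483.30707088 124.84205953 186.67272068] [-3.13907379e+00 -3.90216624e-04 -2.49087043e-01] 0.24204452710326052 [ 1.40440959  0.63916963 -0.68702177]
([-2.41, -16.06, 5.71], [-0.003, -0.0, -0.0])
```

play_rows(rows=[[255,[-0.6,-4,1.0],[0,0,0]],[255,[-1.2,-8,2.5],[0,0,0]],[255,[-1.8,-12,4],[0,0,0]],[255,[-2.3,-15,5],[0,0,0]],[255,[-2.4,-16,5.6],[0,0,0]],[255,[-2.4,-16,5.7],[0,0,0]],[255,[-2.4,-16,5.7],[0,0,0]],[255,[-2.4,-16,5.7],[0,0,0]]])

```text
clock: 4.83
eef_pos: [500.2, 282.9, 130.4]
tcp_rot: [-3.141, 0.001, -0.249]
contact_force: [0.4, -0.4, -1.6]
opening: 0.242
```

```bash
cat > lookheld.py <<'E'
from mv import *
from fit import *
import sys
s=readout.sense();print(s['clock'],np.round(s['eef_pos'],1),s['tcp_rot'],s['opening'],s['contact_force'])
for n in ['top','side']:
    p,d=grab_frame(n);W=cloud(n,d);m=green(p,d);save(f'{sys.argv[1]}_{n}.png',p)
    zz=s['eef_pos'][2]-37
    e=s['eef_pos']
    mm=m&(W[...,2]>zz-4)
    if mm[(np.hypot(W[...,0]-e[0],W[...,1]-e[1])<34)].sum()<30: print('none');continue
    F=fit_up(W,mm,[e[:2]],z0=zz);c,k,_,_=tinfit(W,m,TIN)
    print(n,'held',np.round(F,1),'off from TCP',np.round(F[0,:2]-e[:2],1),'tin',np.round(c,1))
E
python3 lookheld.py h1
```

```text
4.8333 [500.2 282.9 130.4] [-3.14089965e+00  8.79630964e-04 -2.49186463e-01] 0.242304349001191 [ 0.43551907 -0.41205765 -1.56919696]
top held [[500.4 282.5  92.9  14.9 149. ]] off from TCP [ 0.3 -0.4] tin [530.6 229.9]
side held [[501.1 281.1  94.7   1.2 465. ]] off from TCP [ 0.9 -1.8] tin [530.8 231.3]
```

View pics/h1_side.png

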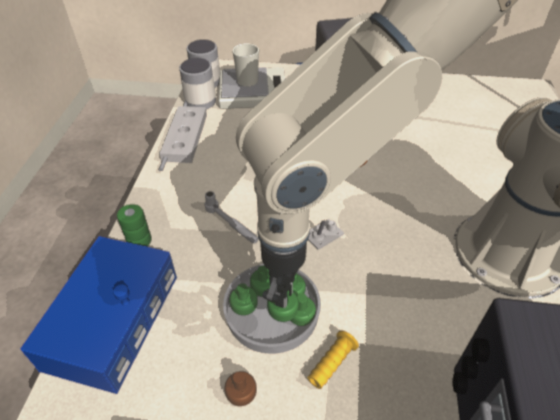

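```bash
python3 -c "
from mv import *
print(rel([*(place('A')+[-.3,.6]),41],Rdown(PSI)))"
```

```text
([-0.25, -0.35, 8.99], [-0.001, 0.0, -0.001])
```

play_rows(rows=[[255,[-0.25,-0.35,1],[0,0,0]],[255,[-0.25,-0.35,3],[0,0,0]],[255,[-0.25,-0.35,5],[0,0,0]],[255,[-0.25,-0.35,6.5],[0,0,0]],[255,[-0.25,-0.35,7.5],[0,0,0]],[255,[-0.25,-0.35,8.2],[0,0,0]],[255,[-0.25,-0.35,8.6],[0,0,0]],[255,[-0.25,-0.35,8.8],[0,0,0]],[255,[-0.25,-0.35,8.9],[0,0,0]],[255,[-0.25,-0.35,8.9],[0,0,0]]])

```text
clock: 5.77
eef_pos: [499.4, 288.8, 41.6]
tcp_rot: [-3.14, 0.0, -0.248]
contact_force: [-0.6, 0.2, -1.5]
opening: 0.245
```

```bash
python3 -c "
from mv import *
s=readout.sense();print(s['eef_pos'],s['contact_force'],s['opening'],s['wrist_torque'])
print(rel([*(place('A')+[-.3,.6]),39],Rdown(PSI)))"
```

```text
[499.41775785 288.7955078   41.64496037] [-0.55781956  0.19409766 -1.54069629] 0.24501393228314472 [-0.04909576  0.05466996 -0.0039271 ]
([0.03, 0.16, 0.26], [-0.002, 0.0, 0.001])
```

play_rows(rows=[[255,[0,0.15,0],[0,0,0]],[255,[0,0.15,0.1],[0,0,0]],[255,[0,0.15,0.2],[0,0,0]],[255,[0,0.15,0.2],[0,0,0]]])

```text
clock: 6.1
eef_pos: [499.1, 287.4, 41.0]
tcp_rot: [-3.14, -0.0, -0.248]
contact_force: [-4.4, -1.9, 16.0]
opening: 0.244
```

play_rows(rows=[[120,[0,0,-0.05],[0,0,0]],[120,[0,0,-0.05],[0,0,0]],[120,[0,0,-0.05],[0,0,0]],[120,[0,0,-0.05],[0,0,0]],[120,[0,0,-0.8],[0,0,0]],[120,[0,0,-2.5],[0,0,0]],[120,[0,0,-5],[0,0,0]],[120,[0,0,-9],[0,0,0]],[120,[0,2,-13],[0,0,0]],[120,[0,6,-16],[0,0,0]],[120,[0,10,-17],[0,0,0]],[120,[0,14,-18],[0,0,0]]])

```text
clock: 7.1
eef_pos: [466.9, 159.5, 219.1]
tcp_rot: [-3.139, -0.002, -0.247]
contact_force: [1.1, -1.5, 0.1]
opening: 0.53
```

```bash
python3 - <<'E'
from mv import *
s=readout.sense();print(s['clock'],s['eef_pos'],s['opening'],s['contact_force'])
print(rel(MID[2]+AX*110,Rmould(),s))
p,d=grab_frame('side');save('s2.png',p)
E
```

```text
7.1 [466.86571646 159.50438127 219.10412697] 0.5299117773692328 [ 1.08682165 -1.48490011  0.13929914]
([8.41, 42.55, 1.62], [-0.003, 0.521, 0.001])
```

View pics/s2.png

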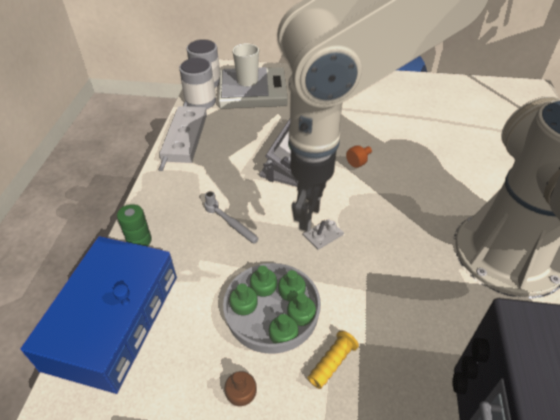

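play_rows(rows=[[120,[0.8,4,0],[0,0.05,0]],[120,[1.6,8,0],[0,0.1,0]],[120,[2.4,12,0],[0,0.15,0]],[120,[3.2,16,0],[0,0.2,0]],[120,[4,20,0],[0,0.25,0]],[120,[4.8,24,0],[0,0.3,0]],[120,[5.6,28,0.3],[0,0.35,0]],[120,[6.4,32,0.7],[0,0.4,0]],[120,[7.2,36,1.0],[0,0.45,0]],[120,[8.0,40,1.4],[0,0.5,0]],[120,[8.4,42.5,1.6],[-0.003,0.522,0.001]],[120,[8.4,42.5,1.6],[-0.003,0.522,0.001]]])

```text
clock: 8.15
eef_pos: [442.7, -275.0, 200.3]
tcp_rot: [3.139, -0.524, -0.251]
contact_force: [-0.1, 0.6, 0.1]
opening: 0.53
```

play_rows(rows=[[120,[0,0,0],[0,0,0]],[120,[0,0,0],[0,0,0]]])

```text
clock: 8.32
eef_pos: [443.0, -273.2, 200.2]
tcp_rot: [3.141, -0.521, -0.252]
contact_force: [-0.2, -0.7, -0.8]
opening: 0.527
```

```bash
python3 - <<'E'
from mv import *
s=readout.sense();print(s['clock'],s['eef_pos'],s['opening'],s['contact_force'])
print(rel(MID[2]+AX*110,Rmould(),s),rel(MID[2]+AX*4,Rmould(),s))
from fit import *
p,d=grab_frame('top');W=cloud('top',d);m=green(p,d);save('t3.png',p)
c=tinfit(W,m,TIN)[0];F=fit_up(W,m,[(593,225),(558,174),(495,178),(468,234),place('A')]);D=F[:,:2]-c
print(c);print(np.round(F,1));print(np.round(np.hypot(*D.T),1),np.round(np.degrees(np.arctan2(D[:,1],D[:,0])),1))
E
```

```text
8.3167 [ 442.97223152 -273.21790247  200.16088828] 0.5267233280269175 [-0.1876102  -0.71789826 -0.84824967]
([0.23, 0.0, -0.08], [0.003, 0.003, -0.003]) ([0.26, -0.02, 10.52], [0.003, 0.003, -0.003])
[530.48058512 230.26668276]
[[593.2 225.9   3.1   1.5 400. ]
 [558.7 174.4   3.1   1.7 415. ]
 [495.  178.8   3.    1.6 409. ]
 [468.7 234.8   3.1   1.6 452. ]
 [499.4 286.8   3.1   1.4 446. ]]
[62.8 62.6 62.6 62.  64.5] [  -4.   -63.2 -124.6  175.8  118.8]
```

play_rows(rows=[[120,[0.2,0,2.5],[0.003,0.003,-0.003]],[120,[0.2,0,5.5],[0.003,0.003,-0.003]],[120,[0.2,0,8.0],[0.003,0.003,-0.003]],[120,[0.2,0,9.5],[0.003,0.003,-0.003]],[120,[0.2,0,10.4],[0.003,0.003,-0.003]],[120,[0.2,0,10.5],[0.003,0.003,-0.003]],[120,[0.2,0,10.5],[0.003,0.003,-0.003]],[255,[0.2,0,10.5],[0.003,0.003,-0.003]],[255,[0.2,0,10.5],[0.003,0.003,-0.003]],[255,[0.2,0,10.5],[0.003,0.003,-0.003]],[255,[0.2,0,10.5],[0.003,0.003,-0.003]],[255,[0.2,0,10.5],[0.003,0.003,-0.003]]])

```text
clock: 9.37
eef_pos: [496.0, -285.8, 111.2]
tcp_rot: [3.141, -0.526, -0.245]
contact_force: [-2.2, 4.0, 8.2]
opening: 0.241
```

```bash
python3 - <<'E'
from mv import *
s=readout.sense();print(s['clock'],s['eef_pos'],s['opening'],s['contact_force'],s['wrist_torque'])
print(rel(MID[2]+AX*4,Rmould(),s))
E
```

```text
9.3667 [ 496.01963452 -285.7792048   111.22036866] 0.24080488750057377 [-2.1789508   3.96252214  8.24057325] [ 0.37552492 -0.00332175  0.19315363]
([-0.05, 0.09, 0.1], [-0.001, -0.002, 0.003])
```

play_rows(rows=[[255,[0,0,-1.0],[0,0,0]],[255,[0,0,-2.5],[0,0,0]],[255,[0,0,-4.5],[0,0,0]],[255,[0,0,-6.5],[0,0,0]],[255,[1.0,0,-8.5],[0,-0.1,0]],[255,[2.0,0,-10.0],[0,-0.2,0]],[255,[3.0,0,-11.2],[0,-0.32,0]],[255,[3.0,0,-11.2],[0,-0.43,0]],[255,[3.0,0,-11.2],[0,-0.524,0]],[255,[3.0,0,-11.2],[0,-0.524,0]],[255,[3.0,0,-11.2],[0,-0.524,0]]])

```text
clock: 10.28
eef_pos: [468.2, -279.2, 222.5]
tcp_rot: [3.14, -0.0, -0.245]
contact_force: [0.2, 0.1, -2.0]
opening: 0.243
```

```bash
python3 - <<'E'
from mv import *
s=readout.sense();print(s['clock'],s['eef_pos'],s['tcp_rot'],s['opening'],s['contact_force'])
print(rel([*place('B'),130],Rdown(PSI),s))
E
```

```text
10.2833 [ 468.17488826 -279.19656928  222.52134681] [ 3.13995904e+00 -3.49274941e-05 -2.45316816e-01] 0.24338503176050022 [ 0.22676219  0.13738893 -1.97036703]
([-4.25, -57.04, 9.16], [0.002, -0.0, 0.004])
```

play_rows(rows=[[255,[-0.3,-3,0],[0,0,0]],[255,[-0.5,-7,0],[0,0,0]],[255,[-0.8,-11,0],[0,0,0]],[255,[-1.1,-15,0],[0,0,0]],[255,[-1.4,-19,0],[0,0,0]],[255,[-1.7,-23,0],[0,0,0]],[255,[-2.0,-27,0],[0,0,0]],[255,[-2.3,-31,0],[0,0,0]],[255,[-2.6,-35,0.5],[0,0,0]],[255,[-2.9,-39,1.5],[0,0,0]],[255,[-3.2,-43,2.5],[0,0,0]],[255,[-3.5,-47,3.5],[0,0,0]]])

```text
clock: 11.28
eef_pos: [546.4, 187.0, 186.6]
tcp_rot: [-3.141, -0.002, -0.247]
contact_force: [0.8, -0.2, -0.5]
opening: 0.242
```

play_rows(rows=[[255,[-0.3,-4,1.0],[0,0,0]],[255,[-0.5,-7,2.5],[0,0,0]],[255,[-0.7,-9,4],[0,0,0]],[255,[-0.75,-10,5],[0.002,0,0.004]],[255,[-0.75,-10,5.6],[0.002,0,0.004]],[255,[-0.75,-10,5.6],[0.002,0,0.004]],[255,[-0.75,-10,5.6],[0.002,0,0.004]]])

```text
clock: 11.87
eef_pos: [563.8, 282.8, 130.9]
tcp_rot: [-3.141, 0.0, -0.251]
contact_force: [0.2, 0.3, -1.5]
opening: 0.244
```

```bash
sed -i "s/'B':57/'B':57.4/" mv.py; python3 lookheld.py h2; python3 -c "
from mv import *
print(place('B'),rel([*place('B'),42],Rdown(PSI)))"
```

```text
11.8667 [563.8 282.8 130.9] [-3.14087613e+00  3.55418247e-05 -2.50796515e-01] 0.2440322186935508 [ 0.24301195  0.33583841 -1.52515402]
top held [[563.6 282.3  92.6   6.7 117. ]] off from TCP [-0.2 -0.5] tin [530.5 229.8]
side held [[563.8 281.4  94.9   1.2 473. ]] off from TCP [ 0.  -1.4] tin [530.5 231.1]
[565.08133024 284.51695341] ([-0.0, -0.12, 8.97], [-0.002, -0.001, -0.002])
```

play_rows(rows=[[255,[0,-0.17,1],[0,0,0]],[255,[0,-0.17,3],[0,0,0]],[255,[0,-0.17,5],[0,0,0]],[255,[0,-0.17,6.5],[0,0,0]],[255,[0,-0.17,7.5],[0,0,0]],[255,[0,-0.17,8.2],[0,0,0]],[255,[0,-0.17,8.5],[0,0,0]],[255,[0,-0.17,8.7],[0,0,0]],[255,[0,-0.17,8.75],[0,0,0]],[255,[0,-0.17,8.8],[0,0,0]]])

```text
clock: 12.8
eef_pos: [565.2, 286.5, 43.5]
tcp_rot: [-3.139, -0.001, -0.25]
contact_force: [-0.2, 0.9, -1.5]
opening: 0.239
```

```bash
python3 -c "
from mv import *
s=readout.sense();print(s['eef_pos'],s['contact_force'],s['opening'],s['wrist_torque'])
print(rel([*(place('B')+[0,.7]),41],Rdown(PSI)))"
```

```text
[565.22710834 286.48181878  43.4641779 ] [-0.17023859  0.86507718 -1.50285149] 0.23900025805168493 [-0.02656958  0.0259181  -0.02380825]
([0.02, 0.13, 0.25], [-0.002, -0.001, -0.001])
```

play_rows(rows=[[255,[0,0.12,0],[0,0,0]],[255,[0,0.12,0.1],[0,0,0]],[255,[0,0.12,0.2],[0,0,0]],[255,[0,0.12,0.28],[0,0,0]],[255,[0,0.12,0.28],[0,0,0]]])

```text
clock: 13.22
eef_pos: [564.7, 285.2, 41.5]
tcp_rot: [-3.14, -0.001, -0.25]
contact_force: [-4.8, -1.8, 12.0]
opening: 0.246
```

play_rows(rows=[[120,[0,0,-0.05],[0,0,0]],[120,[0,0,-0.05],[0,0,0]],[120,[0,0,-0.05],[0,0,0]],[120,[0,0,-0.05],[0,0,0]],[120,[0,0,-0.8],[0,0,0]],[120,[0,0,-2.5],[0,0,0]],[120,[0,0,-5],[0,0,0]],[120,[0,0,-9],[0,0,0]],[120,[-1,2,-13],[0,0,0]],[120,[-2,6,-16],[0,0,0]],[120,[-3,10,-17],[0,0,0]],[120,[-4,14,-18],[0,0,0]]])

```text
clock: 14.22
eef_pos: [497.2, 170.3, 218.7]
tcp_rot: [-3.138, -0.003, -0.249]
contact_force: [0.7, -0.5, -0.4]
opening: 0.531
```

```bash
python3 - <<'E'
from mv import *
s=readout.sense();print(s['clock'],s['eef_pos'],s['opening'],s['contact_force'])
print(rel(MID[3]+AX*110,Rmould(),s))
E
```

```text
14.2167 [497.23606318 170.29588143 218.67525974] 0.5306247804253069 [ 0.6870398  -0.46690073 -0.38420946]
([5.81, 36.75, 1.57], [-0.003, 0.52, -0.0])
```

play_rows(rows=[[120,[0.6,4,0],[0,0.05,0]],[120,[1.2,8,0],[0,0.1,0]],[120,[1.9,12,0],[0,0.16,0]],[120,[2.5,16,0],[0,0.22,0]],[120,[3.1,20,0],[0,0.28,0]],[120,[3.8,24,0],[0,0.34,0]],[120,[4.4,28,0.3],[0,0.4,0]],[120,[5.0,32,0.7],[0,0.46,0]],[120,[5.6,35.5,1.2],[0,0.51,0]],[120,[5.8,36.7,1.6],[-0.003,0.522,0]],[120,[5.8,36.7,1.6],[-0.003,0.522,0]],[120,[5.8,36.7,1.6],[-0.003,0.522,0]]])

```text
clock: 15.22
eef_pos: [461.7, -200.3, 199.6]
tcp_rot: [3.141, -0.521, -0.254]
contact_force: [0.1, 0.5, -0.1]
opening: 0.525
```

```bash
python3 - <<'E'
from mv import *
from fit import *
p,d=grab_frame('top');W=cloud('top',d);m=green(p,d);save('t4.png',p)
s=readout.sense();print(s['clock'],s['eef_pos'],s['opening'],s['contact_force'])
print(rel(MID[3]+AX*110,Rmould(),s),rel(MID[3]+AX*4,Rmould(),s))
c=tinfit(W,m,TIN)[0];F=fit_up(W,m,[(593,225),(558,174),(495,178),(468,234),place('A'),place('B')]);D=F[:,:2]-c
print(c);print(np.round(F,1));print(np.round(np.hypot(*D.T),1),np.round(np.degrees(np.arctan2(D[:,1],D[:,0])),1))
C=F[:,:2]
from scipy.optimize import minimize
q=minimize(lambda q:-np.min(np.hypot(*(C-q).T)),c,method='Nelder-Mead');print('best mid',q.x,-q.fun,np.hypot(*(C-q.x).T))
E
```

```text
15.2667 [ 462.27564677 -199.48126228  199.88350202] 0.5298939093197198 [ 0.2375516   0.15000067 -0.30081198]
([0.2, 0.04, -0.13], [0.002, 0.002, -0.003]) ([0.22, 0.02, 10.47], [0.002, 0.002, -0.003])
[530.61460449 230.23441001]
[[593.7 225.4   3.1   1.5 407. ]
 [558.7 174.5   2.8   1.7 413. ]
 [495.4 178.9   3.1   1.6 415. ]
 [468.7 235.2   3.3   1.6 451. ]
 [499.3 286.7   3.1   1.5 446. ]
 [564.  284.9   3.2   1.5 424. ]]
[63.3 62.4 62.2 62.1 64.6 64.1] [  -4.4  -63.3 -124.4  175.4  119.    58.6]
best mid [531.29455036 231.41593329] 62.695479544289185 [62.69547954 63.14535175 63.60428207 62.69548035 63.90023157 62.69549693]
```

View pics/t4.png

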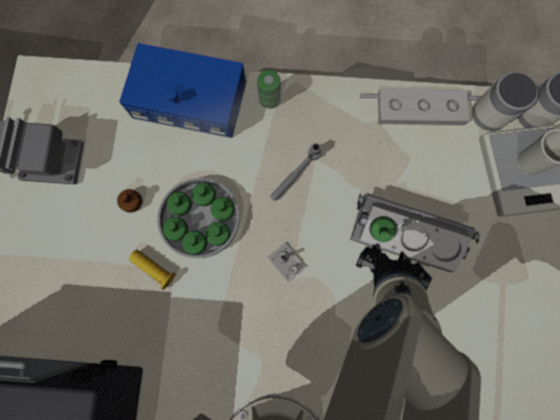

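Six wheels now ring the tin at (175–222, 190–243) and its centre is clear, with about 2.7 mm of clearance for the middle wheel. cast3 is still in the mould at (383,229).

play_rows(rows=[[120,[0.2,0,2.5],[0.002,0.002,-0.003]],[120,[0.2,0,5.5],[0.002,0.002,-0.003]],[120,[0.2,0,8.0],[0.002,0.002,-0.003]],[120,[0.2,0,9.5],[0.002,0.002,-0.003]],[120,[0.2,0,10.4],[0.002,0.002,-0.003]],[120,[0.2,0,10.5],[0.002,0.002,-0.003]],[120,[0.2,0,10.5],[0.002,0.002,-0.003]],[255,[0.2,0,10.5],[0.002,0.002,-0.003]],[255,[0.2,0,10.5],[0.002,0.002,-0.003]],[255,[0.2,0,10.5],[0.002,0.002,-0.003]],[255,[0.2,0,10.5],[0.002,0.002,-0.003]],[255,[0.2,0,10.5],[0.002,0.002,-0.003]]])

```text
clock: 16.27
eef_pos: [515.3, -212.4, 110.8]
tcp_rot: [3.141, -0.526, -0.246]
contact_force: [-2.5, 3.9, 7.1]
opening: 0.242
```

```bash
python3 - <<'E'
from mv import *
s=readout.sense();print(s['clock'],s['eef_pos'],s['opening'],s['contact_force'],s['wrist_torque'])
print(rel(MID[3]+AX*4,Rmould(),s))
E
```

```text
16.2667 [ 515.31017813 -212.36192498  110.84312595] 0.242289676279644 [-2.52707174  3.94755837  7.11416057] [ 0.65649021 -0.05471124  0.3336088 ]
([-0.08, 0.1, 0.03], [-0.001, -0.002, 0.003])
```

play_rows(rows=[[255,[0,0,-1.0],[0,0,0]],[255,[0,0,-2.5],[0,0,0]],[255,[0,0,-4.5],[0,0,0]],[255,[0,0,-6.5],[0,0,0]],[255,[1.0,0,-8.5],[0,-0.1,0]],[255,[2.0,0,-10.0],[0,-0.2,0]],[255,[3.0,0,-11.2],[0,-0.32,0]],[255,[3.0,0,-11.2],[0,-0.43,0]],[255,[3.0,0,-11.2],[0,-0.524,0]],[255,[3.0,0,-11.2],[0,-0.524,0]],[255,[3.0,0,-11.2],[0,-0.524,0]]])

```text
clock: 17.18
eef_pos: [486.6, -205.5, 221.2]
tcp_rot: [3.14, -0.002, -0.247]
contact_force: [-0.5, -0.3, -2.3]
opening: 0.241
```

```bash
python3 - <<'E'
from mv import *
s=readout.sense();print(s['clock'],s['eef_pos'],s['tcp_rot'],s['opening'],s['contact_force'])
print(rel([531.3,231.8,135],Rdown(PSI),s))
E
```

```text
17.1833 [ 486.5777201  -205.49883013  221.23587408] [ 3.13999902e+00 -1.88736967e-03 -2.46890480e-01] 0.24087289825573205 [-0.51829073 -0.30315237 -2.26145856]
([-6.37, -43.51, 8.54], [0.002, -0.002, 0.002])
```

play_rows(rows=[[255,[-0.5,-3,0],[0,0,0]],[255,[-1.0,-7,0],[0,0,0]],[255,[-1.6,-11,0],[0,0,0]],[255,[-2.2,-15,0],[0,0,0]],[255,[-2.8,-19,0],[0,0,0]],[255,[-3.4,-23,0.5],[0,0,0]],[255,[-4.0,-27,1.5],[0,0,0]],[255,[-4.5,-31,3],[0,0,0]],[255,[-5.1,-35,4.5],[0,0,0]],[255,[-5.7,-39,6],[0,0,0]],[255,[-6.2,-42,7.5],[0,0,0]],[255,[-6.4,-43.5,8.5],[0.002,-0.002,0.002]]])

```text
clock: 18.18
eef_pos: [528.6, 235.0, 134.6]
tcp_rot: [-3.139, 0.001, -0.248]
contact_force: [-0.7, 0.3, -2.5]
opening: 0.243
```

play_rows(rows=[[255,[0,0,0],[0,0,0]],[255,[0,0,0],[0,0,0]],[255,[0,0,0],[0,0,0]]])

```text
clock: 18.43
eef_pos: [529.7, 230.7, 136.5]
tcp_rot: [-3.141, 0.001, -0.249]
contact_force: [0.4, -0.6, -1.3]
opening: 0.244
```

```bash
python3 lookheld.py h3; python3 -c "
from mv import *
print(rel([531.3,232.1,44],Rdown(PSI)))"
```

```text
18.4333 [529.7 230.7 136.5] [-3.14069111e+00  1.02882607e-03 -2.49492746e-01] 0.2444179944766633 [ 0.41537569 -0.60701622 -1.30184404]
top held [[529.1 230.7  99.1   1.   37. ]] off from TCP [-0.6 -0. ] tin [530.9 229. ]
side held [[529.3 229.2 100.9   1.1 476. ]] off from TCP [-0.4 -1.5] tin [530.6 231.2]
([0.06, -0.15, 9.3], [-0.001, 0.0, -0.002])
```

View pics/h3_side.png

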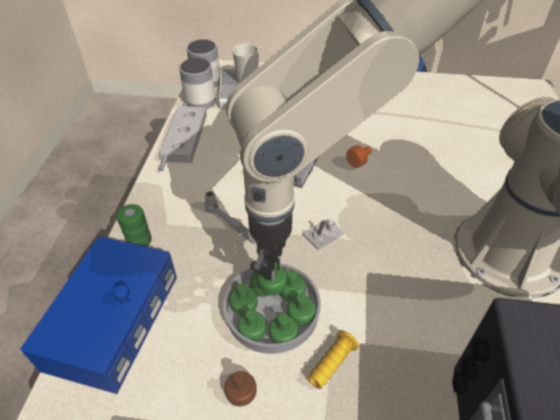

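play_rows(rows=[[255,[0.1,-0.1,1],[0,0,0]],[255,[0.1,-0.1,3],[0,0,0]],[255,[0.1,-0.1,4.5],[0,0,0]],[255,[0.1,-0.1,5.2],[0,0,0]],[255,[0.1,-0.1,5.3],[0,0,0]],[255,[0.1,-0.1,5.3],[0,0,0]],[255,[0.1,-0.1,5.3],[0,0,0]]])

```text
clock: 19.12
eef_pos: [531.9, 232.9, 83.8]
tcp_rot: [-3.14, 0.001, -0.249]
contact_force: [0.1, 0.3, -1.5]
opening: 0.243
```

```bash
python3 lookheld.py h4; python3 -c "
from mv import *
print(rel([531.7,231.7,42],Rdown(PSI)))"
```

```text
19.1167 [531.9 232.9  83.8] [-3.14018445e+00  8.48589990e-04 -2.49395357e-01] 0.24335848905153792 [ 0.11032979  0.25292703 -1.45851968]
none
side held [[531.1 231.5  48.1   1.2 437. ]] off from TCP [-0.8 -1.4] tin [530.6 231. ]
([0.0, 0.15, 4.21], [-0.002, 0.0, -0.0])
```

play_rows(rows=[[255,[0,0.12,0.3],[0,0,0]],[255,[0,0.12,1.0],[0,0,0]],[255,[0,0.12,1.7],[0,0,0]],[255,[0,0.12,2.4],[0,0,0]],[255,[0,0.12,3.0],[0,0,0]],[255,[0,0.12,3.5],[0,0,0]],[255,[0,0.12,3.8],[0,0,0]],[255,[0,0.12,4.0],[0,0,0]],[255,[0,0.12,4.0],[0,0,0]]])

```text
clock: 19.97
eef_pos: [530.8, 231.6, 42.6]
tcp_rot: [-3.141, 0.002, -0.249]
contact_force: [0.6, 0.1, -1.8]
opening: 0.243
```

play_rows(rows=[[255,[0.05,0,0.05],[0,0,0]],[255,[0.05,0,0.12],[0,0,0]],[255,[0.05,0,0.18],[0,0,0]],[255,[0.05,0,0.18],[0,0,0]]])

```text
clock: 20.3
eef_pos: [531.6, 231.7, 41.5]
tcp_rot: [-3.141, 0.001, -0.249]
contact_force: [0.5, -0.2, -1.4]
opening: 0.243
```

play_rows(rows=[[255,[0,0,0.05],[0,0,0]],[255,[0,0,0.1],[0,0,0]],[255,[0,0,0.12],[0,0,0]],[255,[0,0,0.12],[0,0,0]]])

```text
clock: 20.63
eef_pos: [531.6, 231.7, 40.9]
tcp_rot: [-3.141, 0.001, -0.249]
contact_force: [-1.8, -0.1, 7.0]
opening: 0.249
```

play_rows(rows=[[130,[0,0,-0.03],[0,0,0]],[130,[0,0,-0.03],[0,0,0]],[130,[0,0,-0.03],[0,0,0]],[130,[0,0,-0.03],[0,0,0]],[130,[0,0,-0.8],[0,0,0]],[130,[0,0,-2.5],[0,0,0]],[130,[0,0,-5],[0,0,0]],[130,[0,0,-9],[0,0,0]],[130,[-2,4,-13],[0,0,0]],[130,[-4,8,-16],[0,0,0]],[130,[-6,12,-17],[0,0,0]],[130,[-8,16,-18],[0,0,0]]])

```text
clock: 21.63
eef_pos: [437.6, 122.4, 211.8]
tcp_rot: [-3.139, -0.001, -0.248]
contact_force: [0.9, -0.1, -0.1]
opening: 0.493
```

play_rows(rows=[[130,[-1,4,0],[0,0,0]],[130,[-2,8,0],[0,0,0]],[130,[-3,12,0],[0,0,0]],[130,[-3,14,0],[0,0,0]],[130,[-3,14,0],[0,0,0]],[130,[-3,14,0],[0,0,0]]])

```text
clock: 22.13
eef_pos: [374.3, -6.1, 210.3]
tcp_rot: [-3.14, 0.0, -0.252]
contact_force: [-0.4, 0.8, -0.3]
opening: 0.492
```

```bash
python3 - <<'E'
from mv import *
from fit import *
print(readout.sense()['clock'],readout.sense()['contact_force'])
for n in ['top','side']:
    p,d=grab_frame(n);W=cloud(n,d);m=green(p,d)
    r=(140,160,260,280) if n=='top' else (200,240,340,370)
    save(f'fin_{n}.png',p);save(f'finc_{n}.png',cv2.resize(p[r[1]:r[3],r[0]:r[2]],None,fx=4,fy=4,interpolation=cv2.INTER_CUBIC))
    c=tinfit(W,m,TIN)[0];F=fit_up(W,m,[(593,225),(558,174),(495,178),(468,234),place('A'),place('B'),TIN]);D=F[:,:2]-c
    print(n,c);print(np.round(F,1));print(np.round(np.hypot(*D.T),1))
    print('to mid',np.round(np.hypot(*(F[:6,:2]-F[6,:2]).T),1))
E
```

```text
22.1333 [-0.35784697  0.83077167 -0.27994868]
top [530.52866805 230.22699802]
[[593.3 225.7   3.    1.5 414. ]
 [558.9 174.1   2.9   1.6 422. ]
 [495.3 178.9   3.1   1.7 427. ]
 [468.7 235.3   3.1   1.7 462. ]
 [499.4 286.7   3.1   1.5 440. ]
 [564.1 284.8   3.    1.5 430. ]
 [531.3 231.6   3.    1.7 441. ]]
[63.  62.9 62.2 62.  64.5 64.1  1.6]
to mid [62.3 63.8 63.8 62.7 63.7 62.5]
side [530.75322516 230.90134973]
[[593.1 224.4   4.9   1.5 480. ]
 [558.4 172.8   5.    1.5 440. ]
 [494.9 177.5   4.8   1.4 454. ]
 [468.9 233.5   5.1   1.5 583. ]
 [498.9 284.9   5.1   1.6 619. ]
 [564.2 283.9   4.8   1.5 593. ]
 [530.4 230.1   4.9   1.5 583. ]]
[62.7 64.3 64.3 61.9 62.7 62.7  0.9]
to mid [63.  63.8 63.4 61.6 63.2 63.6]
```

View pics/finc_side.png

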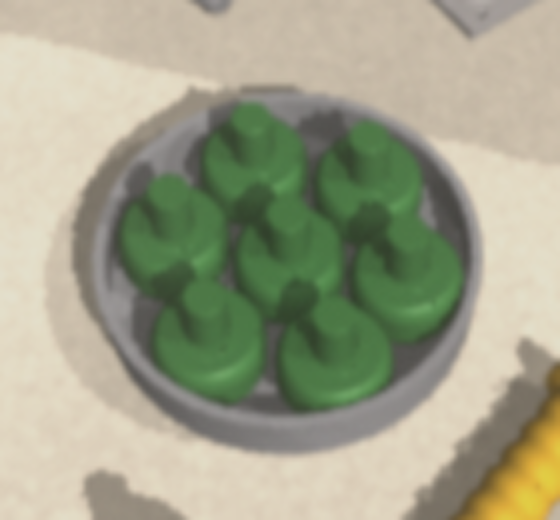

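View pics/fin_top.png

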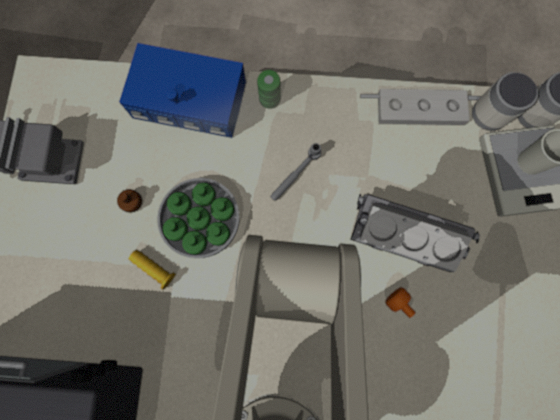

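All seven wheels stand flat in the tin (bases at z≈3), and the mould cavities are empty. The orange and brown look-alikes, the wrench and the grip are where they were at the start.

```bash
python3 -c "
from rig import readout,r
s=readout.sense();print(s['clock'],s['contact_force'],s['qvel'].round(3));print(r.sign_off())"
```

```text
22.2333 [ 0.0382196  -1.0551343   0.00960311] [ 0.017  0.012 -0.002  0.001  0.001 -0.003]
the job is handed in; nothing more can be done
None
```

All three castings are out of the mould and packed in the tin. Two went into the empty places along the wall and one into the middle, and the job was handed in at 22.2 s of the 72 s allowed.

**Last checks:**
- **Packing:** both cameras show seven upright wheels in one layer. The top camera puts every base at about z = 3 mm. The six outer wheels sit 62–64.5 mm from the tin's centre and the middle one is within about 1.6 mm of it.
- **Forces:** the highest reading shown at the end of any move was about 17 N, when setting a wheel down. The arm was touching nothing at the end.
- **Bystanders:** the wrench, the grip and the orange and brown look-alikes look unmoved. The arm hid the baseplate in the final top view, so I did not check it at the end. It looked unmoved in the last side view of it, at 18.4 s.

**Disagreement:** the side camera read heights about 2 mm higher and positions 1–2 mm different from the top camera, which is about its calibration tolerance. By the side camera, the tightest centre-to-centre distance to the middle wheel is 61.6 mm, against 62.3 mm by the top camera. Both are above the 60 mm wheel diameter.

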